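# Lower the seal tin on the bench lift

### The job

The tin of lead seals stands on the raised platform of the bench ram lift. Turn the red-handled release valve open only a crack, so that the platform sinks slowly (never faster than 4 cm a second), and stop it level with the top of the wooden ledge beside it by turning the valve back: press the handle firmly against its shut stop with about 12 N, never pushing it sideways with more than 20 N either way, then let go. Touch neither the platform nor the tin, and leave the other things on the desk where they are.

Things in the scene. Friction and masses are not known exactly. Their poses are not given: they have to be found in the camera images.
- valve_axis (a point): point on the vertical axis of the release valve, 120 mm above the desk, as high as grip. x points from the robot's side of the lift to its ram axis 125 mm away, z up. Lift: grey, foot 190 x 170 mm under the platform, valve block 44 mm wide, 64 mm high. Counterclockwise from above opens; shut stop: handle arm about 0.6 rad clockwise of this frame's -x; open stop 1.5 rad on
- grip (a point): middle of the upright round red handle grip, 18 mm dia, from 88 to 152 mm above the desk, at the end of a flat level steel arm (12 mm wide, top 90 mm above the desk), 85 mm from the valve axis. x points along the arm away from the axis, z up. At the start the valve is 0 to 0.25 rad from its shut stop and holds. It stays where it is left; turning it takes 2 to 4 N at the grip
- bend (a joint): springy bending of the handle arm about the valve axis, rad: 0 unloaded, positive when the grip is pushed in the opening (counterclockwise) sense, negative in the shutting sense; 0.006 rad for each newton of sideways push at the grip (about 0.5 mm of grip travel per newton)
- ram (a joint): how far the platform has sunk, m: 0 at the start (top 200 mm above the desk), greater when lower, 0.100 at its bottom stop; it cannot be raised again. It begins to sink with the valve about 0.45 to 1.05 rad open from the shut stop, depending on the unknown load; beyond that the speed grows by some 2 cm/s per 0.1 rad, and falls again as the valve is turned back
- platform_top (a point): centre of the top face of the lift's square steel platform, 150 x 150 mm with yellow edges; z up
- ledge_top (a point): centre of the top face of the fixed wooden ledge, 140 x 120 mm, beside the platform with a gap of about 20 mm; z up. Its height differs from start to start: 45 to 85 mm below the platform's starting height
- tin_mid (a point): centre (half-way up) of the screw-top tin of lead seals, 96 mm dia, 105 mm high, standing loose on the platform; z up
- spare_tin: smaller spare grey tin, 70 mm dia, 80 mm high, on the desk; origin at the middle of its underside; bystander
- cap: yellow plastic seal cap, 34 mm dia, 18 mm high, lying on the wooden ledge; origin at the middle of its underside; bystander
- punch: steel punch with knurled grip, 94 mm long, lying on the desk; origin on its underside 45 mm from the grip's end; bystander
- switch_knob: dark brown bakelite switch knob, 42 mm dia, 29 mm high, on the desk; bystander
- dish: white tray 110 x 80 x 25 mm of loose grey lead seals, on the desk; bystander
- driver: screwdriver lying on the desk; bystander

How it is judged:
On the way, in this order (a step that is already met when the one before it is completed fails the run):
1. the platform, let down slowly, comes level with the ledge (within 8 mm) (z of platform_top in the frame of ledge_top between -0.008 and 0.008 m).
2. the handle is pressed against its shut stop (at least about 8 N at the grip) with the platform standing still, level with the ledge (all of step 1 and velocity of joint ram between -0.002 and 0.002 m/s and value of joint bend below -0.048 rad), for 0.2 s.
At the end, for the whole second after the job is handed in: the platform stands still with its top within 8 mm of the ledge's height, the tin upright on it within 25 mm of its middle, the valve pressed shut on the way and the handle let go (all of step 1 and velocity of joint ram between -0.002 and 0.002 m/s and angle between tin_mid's own z axis and vertical below 0.08 rad and horizontal distance between tin_mid and platform_top below 0.025 m and z of tin_mid in the frame of platform_top below 0.058 m); the robot touches nothing.
It fails at once if the platform sinks faster than 4.5 cm/s (velocity of joint ram above 0.045 m/s).
It fails at once if the handle is strained: more than about 22 N sideways (bend beyond 0.135 rad) (value of joint bend above 0.135 rad or value of joint bend below -0.135 rad).
It fails at once if the robot pushes the tin (contact force between any of the fingers, the arm and tin above 1 N).
It fails at once if the robot pushes the platform (contact force between any of the fingers, the arm and ram above 1 N).
It fails at once if another thing on the desk is shifted by more than 30 mm (distance of any of spare_tin, cap, punch, switch_knob, dish, driver from where it was at the start of the episode above 0.03 m).
It also fails if it takes over 64 s, if anything falls off the work surface, if the arm or the gripper's body presses on something with over 40 N, if the wrist force passes 120 N, or if a joint passes its speed limit or range.

### The arm

A 6-joint arm with a two-finger parallel gripper is mounted at the origin on the work surface. World frame = base frame: x ahead of the robot, y to its left, z up, the work surface at z = 0. Lengths are in m, angles in rad, forces in N, time in s.
With the tool pointing down it reaches from about 0.375 to 0.9 m from the base axis. Payload 3.1 kg.
Tool frame: the origin (TCP) lies midway between the tips of the shut fingers; the grasp point (between the pads) lies 19 mm behind it; x points along the fingers, z is the direction in which the jaws open and shut, and the axes are right-handed (so a half turn about x gives the same grasp; the last joint's range is limited). The gripper opens to 87 mm and grips with 3 to 60 N. Pads are 19 mm wide; open, the fingers measure 117 mm over their backs; the gripper's body (75 mm by 190 mm) begins 51 mm behind the grasp point.
Start: joints at [-1.294, 0.527, 1.433, -0, 1.181, -0.178], TCP at [0.275, -0.561, 0.19] pointing down, gripper open.
Joint ranges: [-3.08, 3.08], [-0.75, 2.2], [0.22, 2.44], [-1.43, 4.57], [0, 2.65], [-2.85, 2.85]. Speed limits (rad/s): [2.79, 2.79, 3.14, 3.14, 3.14, 3.14].

### API

Orientations are given as a unit quaternion [x, y, z, w].
In Python, from plant import readout, optics, order gives the robot as it stands.
- The arm moves only by the tool jog_arm, never from a script. Its argument "rows" is a list of rows, each an object with "xyz": the shift along the tool's x, y, z in cm, a list of three; "twist": the turn about the tool's x in rad; "gripper": the gripper command: -1 is fully open, 1 is shut, values between are in proportion. A call has exactly 8 rows; each row is the pose to reach, as a shift and turn from the pose measured when the call began, along the tool's axes at that moment; what a row does not reach only later rows make up. A row lasts 1/8 s, in which the tool goes at most 62.5 mm and 10.7 degrees, less where a joint would pass 70% of its speed; a pose out of reach is approached as far as the arm can. A call with a gripper value outside its range is refused whole. The fingers move at their own pace and stop on an object; "force" is the grip in N (left out, the last holds). Time passes only in rows, so rows that repeat a pose let the fingers close, or fill a call up. It gives the time, the measured TCP pose, the force and the opening at its end, in the units of the state.
- readout.get_state(): the state, without advancing time (a new reading comes with each control period).
- optics.camera(name): name is "scene" or "top"; returns the picture (480x640x3 uint8, red, green, blue); there is no depth.
- optics.camera_model(name): a dict with "fx", "fy", "cx", "cy" (pixels), "k1" (the pictures are not rectified: a ray, as slopes to the right and down, at radius r is drawn at 1 + k1 r^2 times it, then the intrinsics apply), "extrinsics" (4x4, takes a point from world to camera coordinates). Camera axes: x right, y down, z forward; pixel columns grow to the right and rows downward; lengths in m; the calibration is good to about 2 mm. A picture is of the moment at which its call begins. camera_model takes no time and is no camera call.
- order.close_job(): hands the job in, once; it reports no verdict.
The state is a dict: "clock": time; "joints": joint angles; "qvel": joint speeds; "joint_torque": joint torques, N m; "eef_pos": TCP position; "ee_rot": TCP orientation; "contact_force": force on the tool from outside, world axes, zero at the start; "torque": the same for the moment, N m; "finger_gap": finger opening in m.
Only numpy, scipy, OpenCV 4.12 (cv2) and the standard library are available. Lean on these libraries where they do the work, as an engineer would, in place of code of your own. Each camera call takes 0.05 s, during which the arm holds its last target.

## Working session

There is one attempt and no reset: what is moved stays moved. The work goes in short steps, Python scripts to look and compute and a tool call to move; the robot and the scene stay as the last step left them, time stands still between calls to the robot, and variables do not carry over. Pictures are saved under pics/ and viewed, and the job is handed in when it is done.

Besides the shell and the picture viewer there is one more tool, called after "Emit:" as name(argument=value, ...), one argument or row to a line, values as JSON. jog_arm: Moves the arm, as the interface text tells. Its arguments: {"type":"object","properties":{"rows":{"type":"array"},"force":{"type":"number"}},"required":["rows"]}

```bash
mkdir -p pics; ls
python3 - <<'E'
from plant import readout, optics
import cv2
print(readout.get_state())
for n in ("scene","top"):
    cv2.imwrite(f"pics/{n}0.png",optics.camera(n)[:,:,::-1]); m=optics.camera_model(n); print(m)
E
```

```text
pics
{'clock': 0.0, 'joints': array([-1.29449611e+00,  5.28448389e-01,  1.43389476e+00,  2.34193784e-05,
        1.18139231e+00, -1.78522253e-01]), 'qvel': array([-0.00068457, -0.00137802, -0.00067451,  0.00053803, -0.00084928,
        0.00054895]), 'joint_torque': array([-7.70662245e-04, -4.40053654e+01, -1.76591706e+01,  6.31835335e-02,
        5.81997342e-02, -1.62989122e-04]), 'eef_pos': array([ 0.27436473, -0.56067522,  0.18928503]), 'ee_rot': array([ 0.37491559,  0.60040882, -0.37388648,  0.59929663]), 'contact_force': array([-0.53104235, -0.39900679, -0.0362699 ]), 'torque': array([ 0.02569632, -0.03830279,  0.01390077]), 'finger_gap': 0.0869616157422475}
{'fx': 452.67126086520494, 'fy': 452.67126086520494, 'cx': 313.5060203145563, 'cy': 244.07689207998547, 'k1': -0.09641236382782374, 'extrinsics': array([[ 0.76280252,  0.64661774,  0.00422055, -0.40260765],
       [ 0.52576165, -0.61640478, -0.58619095, -0.22679438],
       [-0.3764399 ,  0.44936694, -0.81016193,  1.49362319],
       [ 0.        ,  0.        ,  0.        ,  1.        ]])}
{'fx': 562.4891763959387, 'fy': 562.4891763959387, 'cx': 316.04519173509476, 'cy': 242.19931292031129, 'k1': -0.018224049648064147, 'extrinsics': array([[ 0.00772554, -0.99993905, -0.00788704, -0.04224271],
       [-0.99524289, -0.00692276, -0.09717854,  0.56024253],
       [ 0.09711802,  0.00860027, -0.99523571,  1.28600683],
       [ 0.        ,  0.        ,  0.        ,  1.        ]])}
```

View pics/scene0.png

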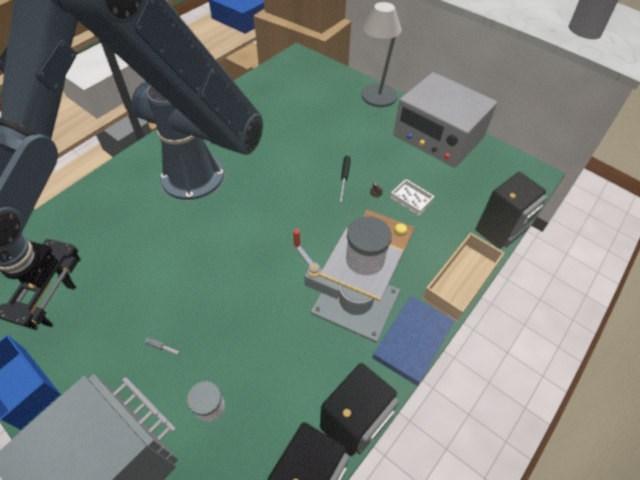

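View pics/top0.png

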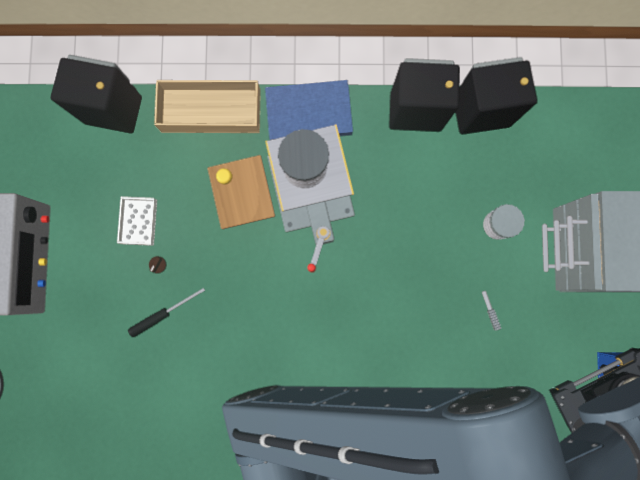

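The scene view shows the lift near (355,270), the red grip at (297,238) and the valve at (314,269). In the top view the grip is at (311,268), the valve at (323,232) and the platform around (310,167), with the ledge to its left at (240,192). I'll enlarge these.

Run:
```python
import cv2
a=cv2.imread("pics/top0.png")[110:290,195:375]; cv2.imwrite("pics/tc.png",cv2.resize(a,(720,720),interpolation=cv2.INTER_CUBIC)[:, :][:600] if 0 else cv2.resize(a,(594,594),interpolation=cv2.INTER_CUBIC))
a=cv2.imread("pics/scene0.png")[200:345,275:425]; cv2.imwrite("pics/sc.png",cv2.resize(a,(600,580),interpolation=cv2.INTER_CUBIC))
```

```text
(no output)
```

View pics/tc.png

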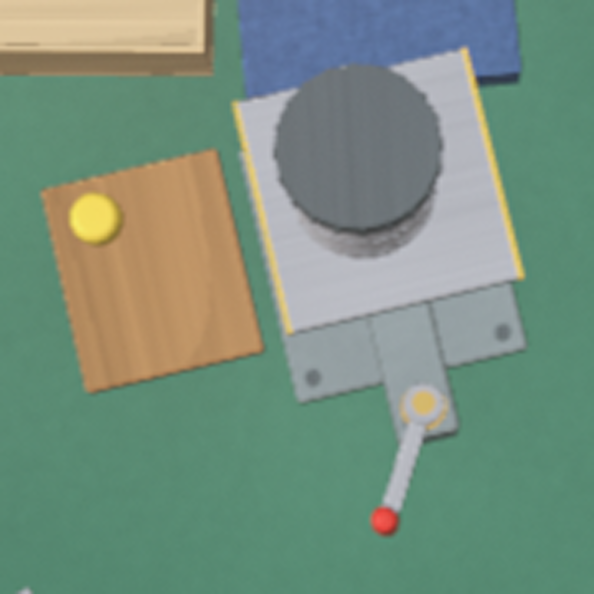

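View pics/sc.png

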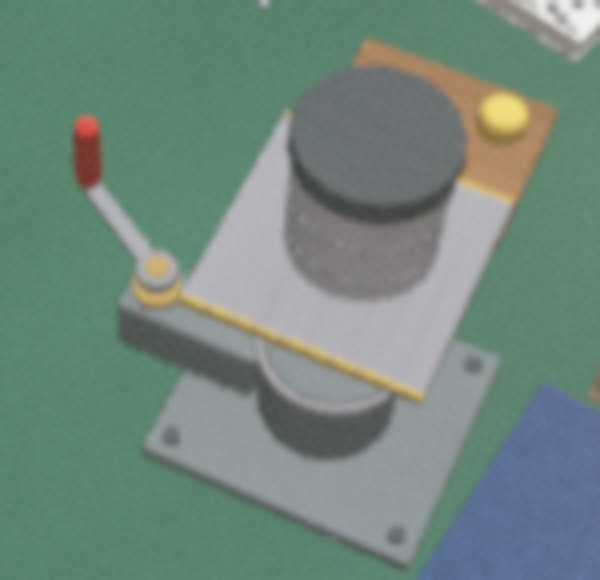

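```bash
cat > h.py <<'E'
import numpy as np, cv2
from scipy.optimize import least_squares
from plant import readout, optics
M={n:optics.camera_model(n) for n in("scene","top")}
def proj(n,P):
    m=M[n];c=(m["extrinsics"]@np.append(P,1))[:3];s=c[:2]/c[2];s=s*(1+m["k1"]*(s@s))
    return np.array([m["fx"]*s[0]+m["cx"],m["fy"]*s[1]+m["cy"]])
def atz(n,uv,z):
    r=least_squares(lambda p:proj(n,np.array([p[0],p[1],z]))-uv,[.6,0]);return np.append(r.x,z)
def tri(a,b): # top px, scene px
    return (lambda r:(r.x,abs(r.fun).max()))(least_squares(lambda p:np.r_[proj("top",p)-a,proj("scene",p)-b],[.6,0,.1]))
T=lambda u,v:np.array([195+u/3.3-.35,110+v/3.3-.35])
S=lambda u,v:np.array([275+u/4-.37,200+v/4-.37])
E
python3 - <<'E'
from h import *
np.set_printoptions(precision=4,suppress=True)
g=atz("top",T(385,520),.152);print("grip",g,"tri",tri(T(385,519),S(87,122)))
a=tri(T(424,403),S(157,267));print("axis tri",a)
for z in(.09,.1,.11):print(z,atz("top",T(424,403),z))
P=[atz("top",T(*c),.2) for c in((234,101),(466,48),(523,278),(290,334))]
print("plat",np.array(P),np.mean(P,0),[np.linalg.norm(P[i]-P[i-1]) for i in range(4)])
pc=np.mean(P,0)
print("plat corner tri",tri(T(523,278),S(424,398)),tri(T(290,334),S(180,296)))
print("ledge tri",tri(T(42,191),S(556,108)),tri(T(88,392),S(368,40)))
for z in(.115,.13,.145,.155):
  L=[atz("top",T(*c),z) for c in((42,191),(217,150),(263,351),(88,392))]
  print(z,[round(np.linalg.norm(L[i]-L[i-1]),4) for i in range(4)],np.mean(L,0),"scene",proj("scene",L[0]),proj("scene",L[3]),S(556,108),S(368,40))
E
```

```text
grip [ 0.4954 -0.0297  0.152 ] tri (array([ 0.4957, -0.0301,  0.1511]), np.float64(0.3714217663281829))
axis tri (array([ 0.5771, -0.055 ,  0.0898]), np.float64(0.5514564856438824))
0.09 [ 0.5778 -0.0543  0.09  ]
0.1 [ 0.5767 -0.0542  0.1   ]
0.11 [ 0.5755 -0.0542  0.11  ]
plat [[ 0.7545  0.0663  0.2   ]
 [ 0.7893 -0.0787  0.2   ]
 [ 0.6433 -0.1146  0.2   ]
 [ 0.6074  0.0292  0.2   ]] [ 0.6986 -0.0245  0.2   ] [np.float64(0.15172076628981118), np.float64(0.14912893936503357), np.float64(0.15031009185705016), np.float64(0.14820660153253465)]
plat corner tri (array([ 0.7118, -0.0768,  0.0786]), np.float64(30.662755061068424)) (array([0.6079, 0.0142, 0.0164]), np.float64(19.16347139951563))
ledge tri (array([0.7135, 0.2003, 0.1232]), np.float64(0.5847638766713317)) (array([0.5797, 0.1671, 0.1205]), np.float64(0.30938959269292354))
0.115 [np.float64(0.1397), np.float64(0.1204), np.float64(0.1399), np.float64(0.119)] [0.6627 0.1275 0.115 ] scene [414.9859 228.3689] [367.3391 210.7604] [413.63 226.63] [366.63 209.63]
0.13 [np.float64(0.138), np.float64(0.1189), np.float64(0.1381), np.float64(0.1176)] [0.6599 0.1253 0.13  ] scene [414.3   224.966] [366.7732 207.4859] [413.63 226.63] [366.63 209.63]
0.145 [np.float64(0.1363), np.float64(0.1174), np.float64(0.1364), np.float64(0.1161)] [0.657  0.1231 0.145 ] scene [413.5988 221.4938] [366.1952 204.145 ] [413.63 226.63] [366.63 209.63]
0.155 [np.float64(0.1351), np.float64(0.1165), np.float64(0.1353), np.float64(0.1151)] [0.6552 0.1217 0.155 ] scene [413.1227 219.1394] [365.8029 201.8799] [413.63 226.63] [366.63 209.63]
```

Run:
```python
from h import *
from scipy.spatial.transform import Rotation as R
np.set_printoptions(precision=4,suppress=True)
print("plat",tri(T(523,278),S(180,296)),tri(T(466,48),S(424,398)))
for z in (.118,.121,.124,.2):print(z)
s=readout.get_state();Rm=R.from_quat(s["ee_rot"]).as_matrix();print(Rm,s["eef_pos"])
a=np.arctan2(-.0299+.0545,.4955-.577);print("arm ang",a)
t=np.array([-np.sin(a),np.cos(a),0]);print("tangent",t)
for sg in(1,-1):
  tz=Rm.T@(sg*t);print("twist",np.arctan2(-tz[1],tz[2]))
d=np.array([.4955,-.0299,.19])-s["eef_pos"];print("shift tool cm",100*Rm.T@d)
```

```text
plat (array([ 0.6437, -0.1152,  0.1958]), np.float64(0.28637201448691485)) (array([ 0.79  , -0.0792,  0.1965]), np.float64(0.26496102886113704))
0.118
0.121
0.124
0.2
[[-0.0006  0.8983  0.4393]
 [ 0.0019  0.4393 -0.8983]
 [-1.      0.0003 -0.0019]] [ 0.2744 -0.5608  0.1894]
arm ang 2.848448191947334
tangent [-0.289  -0.9573  0.    ]
twist 0.7479495669105427
twist -2.3936430866792504
shift tool cm [  0.0232  43.1855 -37.9747]
```

Emit:
jog_arm(
  rows=[
    {"xyz": [0,5,-4.4],"twist": 0.1,"gripper": -0.2},
    {"xyz": [0,10,-8.8],"twist": 0.2,"gripper": -0.2},
    {"xyz": [0,15,-13.2],"twist": 0.3,"gripper": -0.2},
    {"xyz": [0,20,-17.6],"twist": 0.4,"gripper": -0.2},
    {"xyz": [0,25,-22],"twist": 0.5,"gripper": -0.2},
    {"xyz": [0,30,-26.4],"twist": 0.6,"gripper": -0.2},
    {"xyz": [0,35,-30.8],"twist": 0.7,"gripper": -0.2},
    {"xyz": [0,39,-34.3],"twist": 0.75,"gripper": -0.2},
  ],
  force=30,
)

```text
clock: 1.1
eef_pos: [0.4668, -0.0978, 0.19]
ee_rot: [0.569, 0.421, -0.568, 0.42]
contact_force: [0.6, -0.4, -0.6]
finger_gap: 0.0524
```

```bash
cat >> h.py <<'E'
from scipy.spatial.transform import Rotation as R
np.set_printoptions(precision=4,suppress=True)
AX=np.array([.577,-.0545]);
def st(goal=None,yaw=None):
    s=readout.get_state();Rm=R.from_quat(s["ee_rot"]).as_matrix();p=s["eef_pos"]
    d=p[:2]-AX
    print("t",round(s["clock"],2),"tcp",p,"gap",round(s["finger_gap"],4),"F",s["contact_force"],"Ftool",Rm.T@s["contact_force"],"ang",round(np.arctan2(d[1],d[0])%6.283,3),"r",round(np.hypot(*d),4),"zdir",Rm[:,2],"xdir",Rm[:,0])
    if goal is not None:
        print("shift cm",100*Rm.T@(np.array(goal)-p))
    if yaw is not None: # arm angle
        t=Rm.T@np.array([-np.sin(yaw),np.cos(yaw),0]);print("twist",np.arctan2(-t[1],t[2]))
    return s,Rm
E
python3 -c "
from h import *
st([.4955,-.0299,.18],2.848)"
```

```text
t 1.1 tcp [ 0.4668 -0.0978  0.19  ] gap 0.0524 F [ 0.5988 -0.3688 -0.5568] Ftool [0.5558 0.6812 0.178 ] ang 3.515 r 0.1184 zdir [-0.293  -0.9561 -0.0016] xdir [-0.0006  0.0018 -1.    ]
shift cm [ 1.0135  0.76   -7.3287]
twist -0.0038024255127036507
```

Emit:
jog_arm(
  rows=[
    {"xyz": [0,0.4,-4],"twist": 0,"gripper": -0.2},
    {"xyz": [0,0.8,-7.3],"twist": 0,"gripper": -0.2},
    {"xyz": [0,0.8,-7.3],"twist": 0,"gripper": -0.2},
    {"xyz": [2,0.8,-7.3],"twist": 0,"gripper": -0.2},
    {"xyz": [4,0.8,-7.3],"twist": 0,"gripper": -0.2},
    {"xyz": [6,0.8,-7.3],"twist": 0,"gripper": -0.2},
    {"xyz": [8.2,0.8,-7.3],"twist": 0,"gripper": -0.2},
    {"xyz": [8.2,0.8,-7.3],"twist": 0,"gripper": -0.2},
  ],
)

```text
clock: 2.1
eef_pos: [0.4939, -0.0307, 0.1068]
ee_rot: [-0.568, -0.422, 0.57, -0.418]
contact_force: [-0.5, 1.0, 0.1]
finger_gap: 0.0525
```

```bash
python3 -c "
from h import *
st([.4955,-.0299,.108],2.848)
for n in ('scene','top'): cv2.imwrite(f'pics/{n}1.png',optics.camera(n)[:,:,::-1])
a=cv2.imread('pics/scene1.png')[200:345,275:425]; b=cv2.imread('pics/top1.png')[110:290,195:375]
cv2.imwrite('pics/c1.png',np.hstack([cv2.resize(a,(400,400)),cv2.resize(b,(400,400))]))"
```

```text
t 2.1 tcp [ 0.4939 -0.0307  0.1068] gap 0.0525 F [-0.5003  0.9755  0.0654] Ftool [-0.06   -0.7655 -0.7852] ang 2.863 r 0.0864 zdir [-0.2942 -0.9557 -0.0013] xdir [-0.0051  0.0029 -1.    ]
shift cm [-0.1255  0.1293 -0.1244]
twist -0.005025050756050473
```

View pics/c1.png

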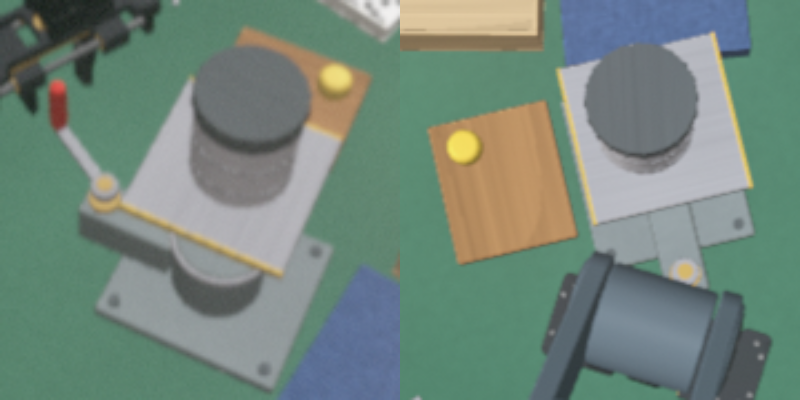

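```bash
python3 -c "
from h import *
a=cv2.imread('pics/scene1.png')
p=np.array([.4939,-.0307,.1068]); z=np.array([-.2942,-.9557,0])
for q in (p,p+z*.026,p-z*.026,np.array([.4955,-.0299,.107])): print(proj('scene',q))
u=proj('scene',p).astype(int); a=a[200:275,245:345]; cv2.imwrite('pics/c2.png',cv2.resize(a,(800,600),interpolation=cv2.INTER_CUBIC))"
```

```text
[296.5396 240.0275]
[288.1592 244.2628]
[304.809  235.8492]
[297.1857 240.1126]
```

View pics/c2.png

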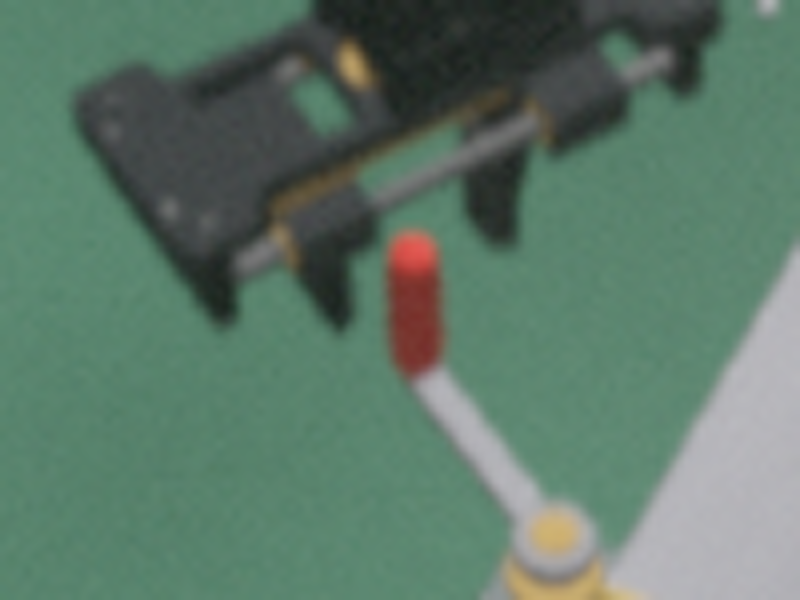

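Emit:
jog_arm(
  rows=[
    {"xyz": [0,0.1,-0.1],"twist": 0,"gripper": 0.0},
    {"xyz": [0,0.1,-0.1],"twist": 0,"gripper": 0.2},
    {"xyz": [0,0.1,-0.1],"twist": 0,"gripper": 0.35},
    {"xyz": [0,0.1,-0.1],"twist": 0,"gripper": 0.5},
    {"xyz": [0,0.1,-0.1],"twist": 0,"gripper": 0.65},
    {"xyz": [0,0.1,-0.1],"twist": 0,"gripper": 0.7},
    {"xyz": [0,0.1,-0.1],"twist": 0,"gripper": 0.7},
    {"xyz": [0,0.1,-0.1],"twist": 0,"gripper": 0.7},
  ],
  force=5,
)

```text
clock: 3.2
eef_pos: [0.4968, -0.0304, 0.1083]
ee_rot: [0.569, 0.421, -0.569, 0.42]
contact_force: [-1.1, -1.7, 0.8]
finger_gap: 0.0164
```

```bash
python3 -c "
from h import *
st([.4955,-.0299,.108],2.848)
a=optics.camera('scene')[:,:,::-1]
for q in (np.array([.4955,-.0299,.177]),): print(proj('scene',q))
a=a[200:275,245:345]; cv2.imwrite('pics/c3.png',cv2.resize(a,(800,600),interpolation=cv2.INTER_CUBIC))"
```

```text
t 3.2 tcp [ 0.4968 -0.0304  0.1083] gap 0.0164 F [-1.0919 -1.6798  0.8212] Ftool [-0.8225 -0.5513  1.9256] ang 2.85 r 0.0837 zdir [-0.2939 -0.9558 -0.0011] xdir [-0.0011  0.0015 -1.    ]
shift cm [ 0.0311 -0.1425 -0.0096]
twist -0.004682375970179755
[296.5007 223.7752]
```

View pics/c3.png

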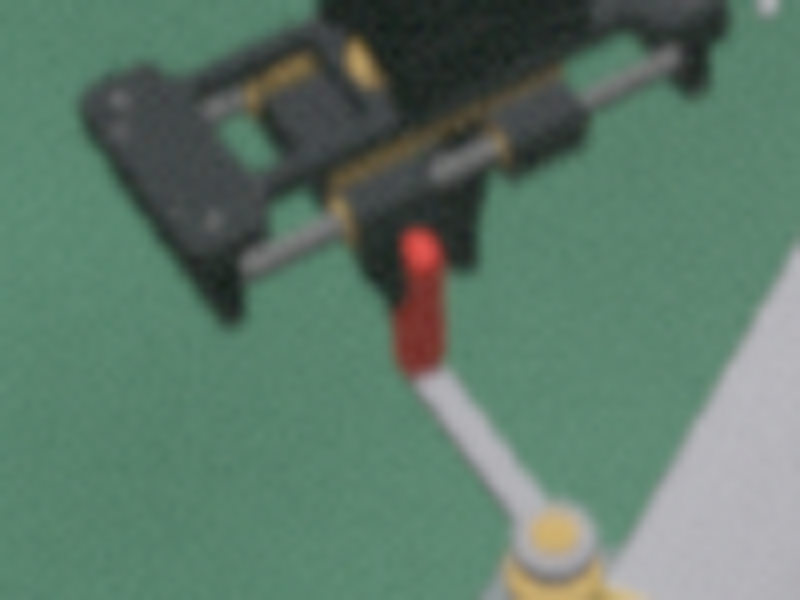

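Emit:
jog_arm(
  rows=[
    {"xyz": [0,0,0],"twist": 0,"gripper": 0.4},
    {"xyz": [0,0,0],"twist": 0,"gripper": 0.4},
    {"xyz": [0.5,-0.1,0],"twist": 0,"gripper": 0.4},
    {"xyz": [1,-0.1,0],"twist": 0,"gripper": 0.4},
    {"xyz": [1,-0.1,0],"twist": 0,"gripper": 0.7},
    {"xyz": [1,-0.1,0],"twist": 0,"gripper": 0.7},
    {"xyz": [1,-0.1,0],"twist": 0,"gripper": 0.7},
    {"xyz": [1,-0.1,0],"twist": 0,"gripper": 0.7},
  ],
  force=5,
)

```text
clock: 4.25
eef_pos: [0.4956, -0.0302, 0.0983]
ee_rot: [-0.569, -0.421, 0.569, -0.419]
contact_force: [-1.3, -2.4, -1.5]
finger_gap: 0.0176
```

```bash
python3 -c "
from h import *
st([.4955,-.0299,.098],2.848)
a=optics.camera('scene')[:,:,::-1]
a=a[200:275,245:345]; cv2.imwrite('pics/c4.png',cv2.resize(a,(800,600),interpolation=cv2.INTER_CUBIC))"
```

```text
t 4.25 tcp [ 0.4956 -0.0302  0.0983] gap 0.0176 F [-1.3356 -2.353  -1.4804] Ftool [ 1.4792 -0.5825  2.6428] ang 2.852 r 0.0849 zdir [-0.2938 -0.9559 -0.0008] xdir [-0.0015  0.0013 -1.    ]
shift cm [ 0.0293 -0.021  -0.0282]
twist -0.004611713755145146
```

View pics/c4.png

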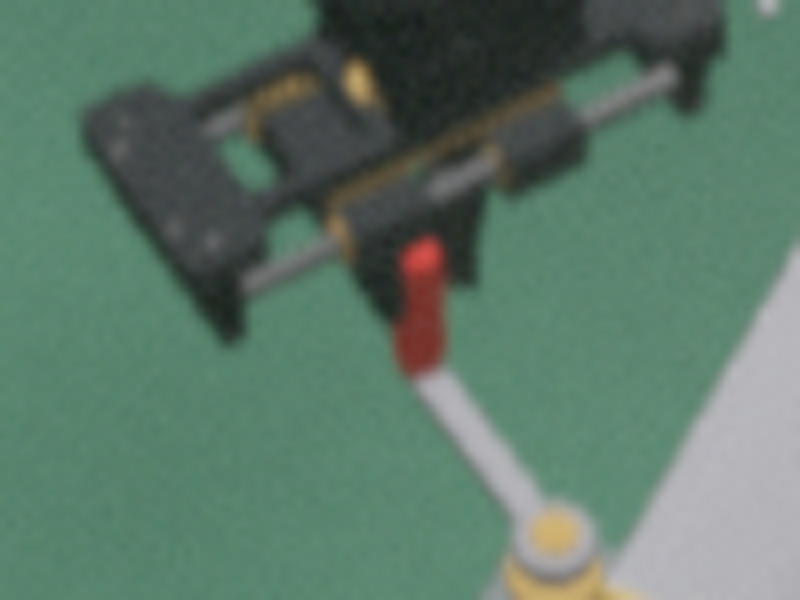

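Emit:
jog_arm(
  rows=[
    {"xyz": [0,0.01,0.4],"twist": -0.05,"gripper": 0.54},
    {"xyz": [0,0.04,0.85],"twist": -0.1,"gripper": 0.54},
    {"xyz": [0,0.1,1.27],"twist": -0.15,"gripper": 0.54},
    {"xyz": [0,0.17,1.69],"twist": -0.2,"gripper": 0.54},
    {"xyz": [0,0.26,2.1],"twist": -0.25,"gripper": 0.54},
    {"xyz": [0,0.38,2.51],"twist": -0.3,"gripper": 0.54},
    {"xyz": [0,0.38,2.51],"twist": -0.3,"gripper": 0.54},
    {"xyz": [0,0.38,2.51],"twist": -0.3,"gripper": 0.54},
  ],
  force=30,
)

```text
clock: 5.3
eef_pos: [0.4918, -0.055, 0.0983]
ee_rot: [0.5, 0.501, -0.5, 0.499]
contact_force: [0.5, 1.1, 0.5]
finger_gap: 0.0202
```

```bash
cat >> h.py <<'E'
# reference scene image for platform tracking
PC=np.array([.6986,-.0245]); YAW=.242
def look(tag=None):
    a=optics.camera('scene'); s,_=st()
    # yellow -y edge: along platform, find sub-pixel line; fit z
    f=a.astype(float); yel=np.clip((f[:,:,0]+f[:,:,1])/2-f[:,:,2]-25,0,None)
    ex=np.array([np.cos(YAW),np.sin(YAW)]); ey=np.array([-np.sin(YAW),np.cos(YAW)])
    best=[]
    zs=np.arange(.08,.2151,.0005)
    for z in zs:
        pts=np.array([proj('scene',np.r_[PC+ex*u-ey*.075,z]) for u in np.linspace(-.065,.065,40)])
        v=cv2.remap(yel.astype(np.float32),pts[:,0].astype(np.float32)[:,None],pts[:,1].astype(np.float32)[:,None],cv2.INTER_LINEAR)
        best.append(v.mean())
    best=np.array(best);i=best.argmax();w=np.clip(best-best.max()*.4,0,None)*(abs(zs-zs[i])<.015);z=(w*zs).sum()/w.sum()
    print("Z platform",round(z,4),"peak",round(best.max(),1))
    if tag:
        cv2.imwrite(f'pics/{tag}.png',cv2.resize(a[190:340,250:450][:,:,::-1],(800,600),interpolation=cv2.INTER_CUBIC))
    return z
E
python3 -c "
from h import *
look('c5')"
```

```text
t 5.35 tcp [ 0.4918 -0.055   0.0983] gap 0.02 F [ 0.0239  1.3111 -0.0354] Ftool [ 0.0376  0.0255 -1.311 ] ang 3.147 r 0.0852 zdir [ 0.0012 -1.     -0.0017] xdir [-0.0015  0.0017 -1.    ]
Z platform 0.1949 peak 37.9
```

View pics/c5.png

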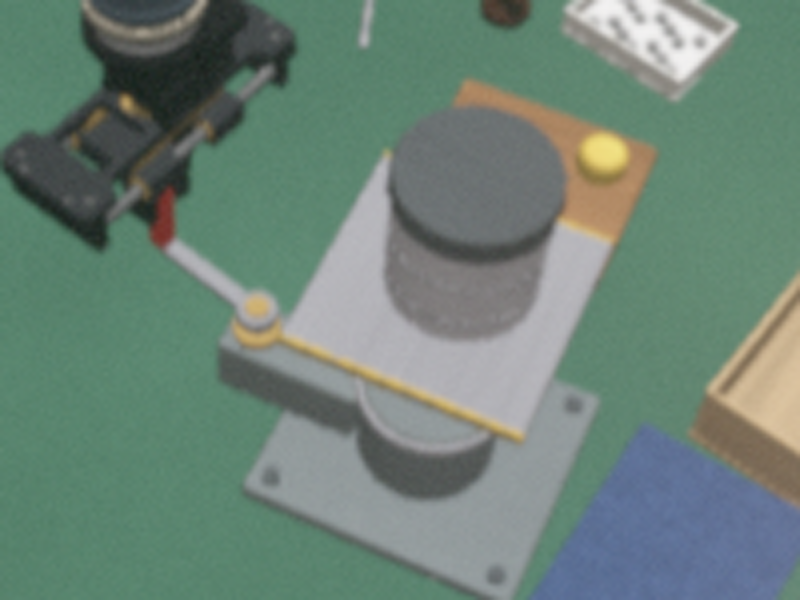

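Emit:
jog_arm(
  rows=[
    {"xyz": [0,0.01,0.42],"twist": -0.05,"gripper": 0.54},
    {"xyz": [0,0.04,0.85],"twist": -0.1,"gripper": 0.54},
    {"xyz": [0,0.04,0.85],"twist": -0.1,"gripper": 0.54},
    {"xyz": [0,0.04,0.85],"twist": -0.1,"gripper": 0.54},
    {"xyz": [0,0.04,0.85],"twist": -0.1,"gripper": 0.54},
    {"xyz": [0,0.04,0.85],"twist": -0.1,"gripper": 0.54},
    {"xyz": [0,0.04,0.85],"twist": -0.1,"gripper": 0.54},
    {"xyz": [0,0.04,0.85],"twist": -0.1,"gripper": 0.54},
  ],
)

```text
clock: 6.35
eef_pos: [0.4922, -0.0635, 0.0983]
ee_rot: [0.474, 0.525, -0.474, 0.524]
contact_force: [-0.7, 0.9, 1.4]
finger_gap: 0.0201
```

```bash
python3 -c "
from h import *
look()"
```

```text
t 6.4 tcp [ 0.4922 -0.0635  0.0983] gap 0.0201 F [-1.591   0.6794 -0.7936] Ftool [ 0.7973 -1.5131 -0.8352] ang 3.247 r 0.0852 zdir [ 0.1011 -0.9949 -0.0018] xdir [-0.0016  0.0017 -1.    ]
Z platform 0.1943 peak 38.7
```

Emit:
jog_arm(
  rows=[
    {"xyz": [0,0.01,0.34],"twist": -0.04,"gripper": 0.54},
    {"xyz": [0,0.03,0.68],"twist": -0.08,"gripper": 0.54},
    {"xyz": [0,0.03,0.68],"twist": -0.08,"gripper": 0.54},
    {"xyz": [0,0.03,0.68],"twist": -0.08,"gripper": 0.54},
    {"xyz": [0,0.03,0.68],"twist": -0.08,"gripper": 0.54},
    {"xyz": [0,0.03,0.68],"twist": -0.08,"gripper": 0.54},
    {"xyz": [0,0.03,0.68],"twist": -0.08,"gripper": 0.54},
    {"xyz": [0,0.03,0.68],"twist": -0.08,"gripper": 0.54},
  ],
)

```text
clock: 7.4
eef_pos: [0.4932, -0.0702, 0.0983]
ee_rot: [0.453, 0.544, -0.453, 0.542]
contact_force: [-0.9, 0.6, -0.1]
finger_gap: 0.0201
```

```bash
python3 -c "
from h import *
look()"
```

```text
t 7.45 tcp [ 0.4932 -0.0702  0.0983] gap 0.02 F [-1.7001  0.823   0.0159] Ftool [-0.0118 -1.524  -1.1159] ang 3.327 r 0.0853 zdir [ 0.1802 -0.9836 -0.002 ] xdir [-0.0016  0.0017 -1.    ]
Z platform 0.1834 peak 38.8
```

Emit:
jog_arm(
  rows=[
    {"xyz": [0,0,0],"twist": 0,"gripper": 0.54},
    {"xyz": [0,0,0],"twist": 0,"gripper": 0.54},
    {"xyz": [0,0,0],"twist": 0,"gripper": 0.54},
    {"xyz": [0,0,0],"twist": 0,"gripper": 0.54},
    {"xyz": [0,0,0],"twist": 0,"gripper": 0.54},
    {"xyz": [0,0,0],"twist": 0,"gripper": 0.54},
    {"xyz": [0,0,0],"twist": 0,"gripper": 0.54},
    {"xyz": [0,0,0],"twist": 0,"gripper": 0.54},
  ],
)

```text
clock: 8.45
eef_pos: [0.4932, -0.0702, 0.0983]
ee_rot: [0.453, 0.544, -0.453, 0.542]
contact_force: [-1.2, 0.2, 0.1]
finger_gap: 0.0198
```

```bash
python3 -c "
from h import *
look()"
```

```text
t 8.5 tcp [ 0.4932 -0.0702  0.0983] gap 0.02 F [-1.6351  1.5339  0.9834] Ftool [-0.978  -1.3333 -1.8054] ang 3.327 r 0.0853 zdir [ 0.1802 -0.9836 -0.002 ] xdir [-0.0017  0.0017 -1.    ]
Z platform 0.1665 peak 33.8
```

Emit:
jog_arm(
  rows=[
    {"xyz": [0,0,0],"twist": 0,"gripper": 0.54},
    {"xyz": [0,0,0],"twist": 0,"gripper": 0.54},
    {"xyz": [0,0,0],"twist": 0,"gripper": 0.54},
    {"xyz": [0,0,0],"twist": 0,"gripper": 0.54},
    {"xyz": [0,0,0],"twist": 0,"gripper": 0.54},
    {"xyz": [0,0,0],"twist": 0,"gripper": 0.54},
    {"xyz": [0,0,0],"twist": 0,"gripper": 0.54},
    {"xyz": [0,0,0],"twist": 0,"gripper": 0.54},
  ],
)

```text
clock: 9.5
eef_pos: [0.4932, -0.0702, 0.0983]
ee_rot: [0.453, 0.544, -0.453, 0.542]
contact_force: [-1.1, 0.4, 1.3]
finger_gap: 0.0199
```

```bash
python3 -c "
from h import *
look('c6')"
```

```text
t 9.55 tcp [ 0.4932 -0.0702  0.0983] gap 0.0202 F [-0.5042  0.5569 -0.3367] Ftool [ 0.3384 -0.3951 -0.638 ] ang 3.327 r 0.0853 zdir [ 0.1802 -0.9836 -0.0019] xdir [-0.0016  0.0017 -1.    ]
Z platform 0.1508 peak 42.7
```

View pics/c6.png

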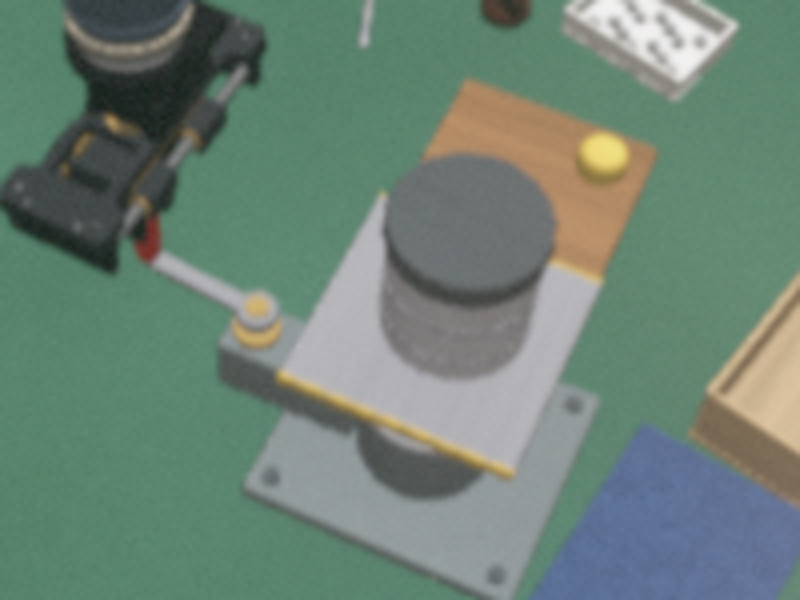

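Emit:
jog_arm(
  rows=[
    {"xyz": [0,0,0],"twist": 0,"gripper": 0.54},
    {"xyz": [0,0,0],"twist": 0,"gripper": 0.54},
    {"xyz": [0,0,0],"twist": 0,"gripper": 0.54},
    {"xyz": [0,0,0],"twist": 0,"gripper": 0.54},
    {"xyz": [0,0,0],"twist": 0,"gripper": 0.54},
    {"xyz": [0,0,0],"twist": 0,"gripper": 0.54},
    {"xyz": [0,0,0],"twist": 0,"gripper": 0.54},
    {"xyz": [0,0,0],"twist": 0,"gripper": 0.54},
  ],
)

```text
clock: 10.55
eef_pos: [0.4932, -0.0702, 0.0983]
ee_rot: [0.453, 0.544, -0.453, 0.542]
contact_force: [-2.1, 0.4, 1.1]
finger_gap: 0.0199
```

```bash
python3 -c "
from h import *
look()"
```

```text
t 10.6 tcp [ 0.4932 -0.0702  0.0983] gap 0.0197 F [-2.2709  0.2439  0.5767] Ftool [-0.5725 -2.1906 -0.6502] ang 3.326 r 0.0853 zdir [ 0.1802 -0.9836 -0.002 ] xdir [-0.0017  0.0017 -1.    ]
Z platform 0.1356 peak 39.3
```

Emit:
jog_arm(
  rows=[
    {"xyz": [0,0.02,-0.6],"twist": 0.07,"gripper": 0.54},
    {"xyz": [0,0.08,-1.15],"twist": 0.135,"gripper": 0.54},
    {"xyz": [0,0.17,-1.69],"twist": 0.2,"gripper": 0.54},
    {"xyz": [0,0.17,-1.69],"twist": 0.2,"gripper": 0.54},
    {"xyz": [0,0.17,-1.69],"twist": 0.2,"gripper": 0.54},
    {"xyz": [0,0.17,-1.69],"twist": 0.2,"gripper": 0.54},
    {"xyz": [0,0.17,-1.69],"twist": 0.2,"gripper": 0.54},
    {"xyz": [0,0.17,-1.69],"twist": 0.2,"gripper": 0.54},
  ],
)

```text
clock: 11.6
eef_pos: [0.4923, -0.0536, 0.0984]
ee_rot: [0.505, 0.496, -0.505, 0.495]
contact_force: [1.9, -1.4, 0.1]
finger_gap: 0.0201
```

```bash
python3 -c "
from h import *
for i in range(3): look('c7')
b=optics.camera('top'); cv2.imwrite('pics/top7.png',b[:,:,::-1])
b=b[110:260,195:375][:,:,::-1]; cv2.imwrite('pics/t7.png',cv2.resize(b,None,fx=4,fy=4,interpolation=cv2.INTER_CUBIC))"
```

```text
t 11.65 tcp [ 0.4922 -0.0535  0.0984] gap 0.0202 F [ 1.6959 -1.7912 -0.6481] Ftool [0.6444 1.7297 1.76  ] ang 3.13 r 0.0848 zdir [-0.0187 -0.9998 -0.0013] xdir [-0.0008  0.0013 -1.    ]
Z platform 0.1302 peak 45.4
t 11.7 tcp [ 0.4922 -0.0535  0.0984] gap 0.02 F [ 1.9043 -1.7519 -0.3978] Ftool [0.3938 1.9371 1.7165] ang 3.129 r 0.0848 zdir [-0.0187 -0.9998 -0.0014] xdir [-0.0009  0.0014 -1.    ]
Z platform 0.1302 peak 45.3
t 11.75 tcp [ 0.4921 -0.0534  0.0984] gap 0.0201 F [ 1.5864 -2.5153 -0.2187] Ftool [0.2136 1.6334 2.4854] ang 3.129 r 0.0849 zdir [-0.0187 -0.9998 -0.0014] xdir [-0.0009  0.0014 -1.    ]
Z platform 0.1302 peak 45.4
```

View pics/c7.png

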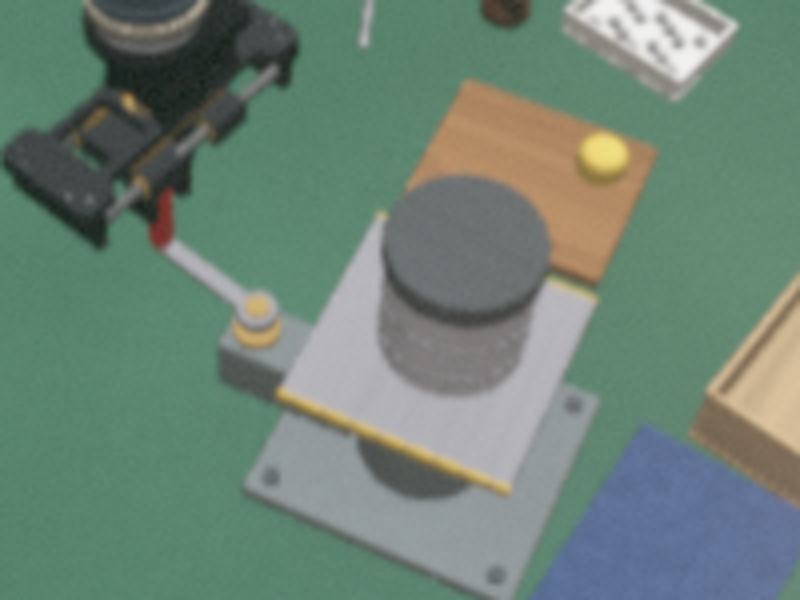

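View pics/t7.png

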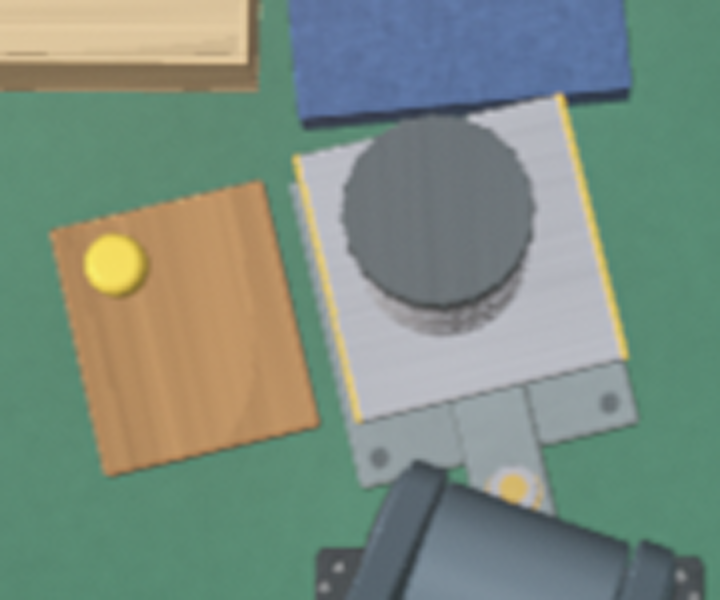

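```bash
python3 -c "
from h import *
T4=lambda u,v:np.array([195+u/4-.37,110+v/4-.37]); S4=lambda u,v:np.array([250+u/4-.37,190+v/4-.37])
for n,a,b in [('L+x-y',(262,182),(596,282)),('L+x+y',(51,232),(655,148)),('L-x+y',(106,475),(466,80)),
 ('P+x+y',(295,157),(597,297)),('P-x+y',(358,421),(381,213)),('P-x-y',(628,358),(279,392)),('P+x-y',(564,95),(510,489))]:
  print(n,*tri(T4(*a),S4(*b)))
s=cv2.imread('pics/scene0.png')
a=cv2.imread('pics/c7.png')[50:310,360:680]; cv2.imwrite('pics/c7b.png',cv2.resize(a,(738,600),interpolation=cv2.INTER_CUBIC))
"
```

```text
L+x-y [0.7427 0.0851 0.12  ] 0.568032597808326
L+x+y [0.7131 0.2002 0.1232] 0.6925093667426836
L-x+y [0.5793 0.1671 0.1205] 0.6915154062670581
P+x+y [0.7531 0.0659 0.1349] 0.41657963313269875
P-x+y [0.6087 0.03   0.1329] 0.19661231181652283
P-x-y [ 0.644  -0.1154  0.1329] 0.1643724759172187
P+x-y [ 0.7891 -0.0799  0.1352] 0.050949592983101866
```

View pics/c7b.png

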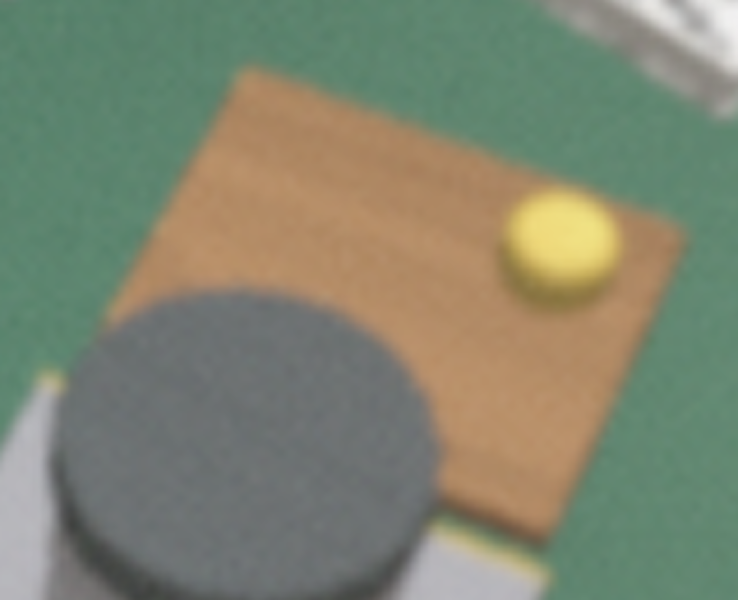

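```bash
python3 -c "
from h import *
T4=lambda u,v:np.array([195+u/4-.37,110+v/4-.37]); S4=lambda u,v:np.array([250+u/4-.37,190+v/4-.37])
def fit(obs,a,b,z0):
  def res(p):
    x,y,z,w=p;c,s=np.cos(w),np.sin(w);o=[]
    for n,sx,sy,uv in obs:
      q=np.array([x+c*sx*a/2-s*sy*b/2,y+s*sx*a/2+c*sy*b/2,z]);o.append(proj(n,q)-uv)
    return np.concatenate(o)
  r=least_squares(res,[.67,.05,z0,.24]);J=np.linalg.inv(r.jac.T@r.jac);return r.x,'rms',np.sqrt((r.fun**2).mean()),'sz/px',np.sqrt(J[2,2])
Lt=[('top',1,1,T4(51,232)),('top',1,-1,T4(262,182)),('top',-1,-1,T4(319,427)),('top',-1,1,T4(106,475)),
('top',1,1,T(42,191)),('top',1,-1,T(217,150)),('top',-1,-1,T(263,351)),('top',-1,1,T(88,392))]
Ls=[('scene',1,1,S4(655,148)),('scene',-1,1,S4(466,80)),('scene',1,-1,S4(596,280))]
for a,b in ((.14,.12),(.12,.14)):
  print('L both',*fit(Lt+Ls,a,b,.12));print('L top',*fit(Lt,a,b,.12));print('L scene',*fit(Ls,a,b,.12))
P0t=[('top',1,1,T(234,101)),('top',1,-1,T(466,48)),('top',-1,-1,T(523,278)),('top',-1,1,T(290,334))]
P0s=[('scene',-1,-1,S(180,296)),('scene',1,-1,S(424,398)),('scene',1,1,S(515,202))]
P1t=[('top',1,1,T4(295,157)),('top',1,-1,T4(564,95)),('top',-1,-1,T4(628,358)),('top',-1,1,T4(358,421))]
P1s=[('scene',1,1,S4(597,297)),('scene',-1,1,S4(381,213)),('scene',-1,-1,S4(279,392)),('scene',1,-1,S4(510,489))]
for n,t,s in(('P0',P0t,P0s),('P1',P1t,P1s)):
  print(n,*fit(t+s,.15,.15,.15));print(n,'top',*fit(t,.15,.15,.15))
"
```

```text
L both [0.6609 0.1264 0.1212 0.2427] rms 0.4598030032389103 sz/px 0.0026097603901652383
L top [0.663  0.1279 0.1129 0.2409] rms 0.1579641848143077 sz/px 0.01041763150946245
L scene [0.6549 0.1346 0.1076 0.2511] rms 0.1152524668687208 sz/px 0.01994379674832632
L both [0.6623 0.1276 0.1146 0.256 ] rms 4.21497413655026 sz/px 0.0026257650137061464
L top [0.6662 0.1305 0.0948 0.2392] rms 4.518170272754074 sz/px 0.010699600159129227
L scene [0.6642 0.1252 0.1166 0.3344] rms 2.558740515355568 sz/px 0.019798877636332694
P0 [ 0.6991 -0.0247  0.1964  0.241 ] rms 0.31923457773668923 sz/px 0.0023824959041062787
P0 top [ 0.6989 -0.0244  0.1986  0.2423] rms 0.3242929061756115 sz/px 0.011111173667557202
P1 [ 0.6988 -0.0248  0.1338  0.2423] rms 0.24726029455810292 sz/px 0.0023499035181157573
P1 top [ 0.6993 -0.0246  0.133   0.2395] rms 0.1334351625326337 sz/px 0.012409051955560033
```

Emit:
jog_arm(
  rows=[
    {"xyz": [0,0.02,0.5],"twist": -0.06,"gripper": 0.54},
    {"xyz": [0,0.06,1.0],"twist": -0.12,"gripper": 0.54},
    {"xyz": [0,0.11,1.36],"twist": -0.16,"gripper": 0.54},
    {"xyz": [0,0.11,1.36],"twist": -0.16,"gripper": 0.54},
    {"xyz": [0,0.11,1.36],"twist": -0.16,"gripper": 0.54},
    {"xyz": [0,0.11,1.36],"twist": -0.16,"gripper": 0.54},
    {"xyz": [0,0.11,1.36],"twist": -0.16,"gripper": 0.54},
    {"xyz": [0,0.11,1.36],"twist": -0.16,"gripper": 0.54},
  ],
)

```text
clock: 12.8
eef_pos: [0.4922, -0.0667, 0.0982]
ee_rot: [0.463, 0.535, -0.463, 0.533]
contact_force: [-1.6, 1.2, 1.6]
finger_gap: 0.0201
```

```bash
python3 -c "
from h import *
look();look()"
```

```text
t 12.85 tcp [ 0.4923 -0.0667  0.0982] gap 0.0199 F [-2.1322  2.1185  0.796 ] Ftool [-0.7868 -1.8143 -2.3994] ang 3.285 r 0.0856 zdir [ 0.1408 -0.99   -0.0023] xdir [-0.0023  0.002  -1.    ]
Z platform 0.1301 peak 45.9
t 12.9 tcp [ 0.4924 -0.0668  0.0982] gap 0.0203 F [-1.631   1.7483  0.0923] Ftool [-0.0855 -1.3687 -1.9607] ang 3.285 r 0.0855 zdir [ 0.1408 -0.99   -0.0022] xdir [-0.0021  0.0019 -1.    ]
Z platform 0.1299 peak 43.7
```

Emit:
jog_arm(
  rows=[
    {"xyz": [0,0,0.25],"twist": -0.03,"gripper": 0.54},
    {"xyz": [0,0,0.25],"twist": -0.03,"gripper": 0.54},
    {"xyz": [0,0,0.25],"twist": -0.03,"gripper": 0.54},
    {"xyz": [0,0,0.25],"twist": -0.03,"gripper": 0.54},
    {"xyz": [0,0,0.25],"twist": -0.03,"gripper": 0.54},
    {"xyz": [0,0,0.25],"twist": -0.03,"gripper": 0.54},
    {"xyz": [0,0,0.25],"twist": -0.03,"gripper": 0.54},
    {"xyz": [0,0,0.25],"twist": -0.03,"gripper": 0.54},
  ],
)

```text
clock: 13.9
eef_pos: [0.493, -0.0693, 0.0983]
ee_rot: [0.455, 0.542, -0.455, 0.54]
contact_force: [0.6, 0.9, -0.4]
finger_gap: 0.0202
```

```bash
python3 -c "
from h import *
look();look()"
```

```text
t 13.95 tcp [ 0.493  -0.0693  0.0983] gap 0.0204 F [-0.528  0.138 -0.276] Ftool [ 0.2771 -0.4963 -0.2253] ang 3.316 r 0.0853 zdir [ 0.1704 -0.9854 -0.002 ] xdir [-0.0017  0.0018 -1.    ]
Z platform 0.1302 peak 39.4
t 14.0 tcp [ 0.493  -0.0693  0.0983] gap 0.02 F [-0.4547  1.3196 -0.1571] Ftool [ 0.1602 -0.223  -1.3775] ang 3.316 r 0.0853 zdir [ 0.1704 -0.9854 -0.002 ] xdir [-0.0017  0.0018 -1.    ]
Z platform 0.1302 peak 39.5
```

Emit:
jog_arm(
  rows=[
    {"xyz": [0,0,0.2],"twist": -0.02,"gripper": 0.54},
    {"xyz": [0,0,0.2],"twist": -0.02,"gripper": 0.54},
    {"xyz": [0,0,0.2],"twist": -0.02,"gripper": 0.54},
    {"xyz": [0,0,0.2],"twist": -0.02,"gripper": 0.54},
    {"xyz": [0,0,0.2],"twist": -0.02,"gripper": 0.54},
    {"xyz": [0,0,0.2],"twist": -0.02,"gripper": 0.54},
    {"xyz": [0,0,0.2],"twist": -0.02,"gripper": 0.54},
    {"xyz": [0,0,0.2],"twist": -0.02,"gripper": 0.54},
  ],
)

```text
clock: 15.0
eef_pos: [0.4933, -0.0713, 0.0983]
ee_rot: [0.45, 0.546, -0.45, 0.545]
contact_force: [-0.5, 2.1, 0.5]
finger_gap: 0.02
```

```bash
python3 -c "
from h import *
look('c8');look()"
```

```text
t 15.05 tcp [ 0.4933 -0.0713  0.0983] gap 0.0199 F [-1.789   1.6405 -0.1193] Ftool [ 0.1253 -1.4443 -1.9504] ang 3.339 r 0.0854 zdir [ 0.1901 -0.9818 -0.0021] xdir [-0.0018  0.0018 -1.    ]
Z platform 0.1157 peak 41.4
t 15.1 tcp [ 0.4933 -0.0713  0.0983] gap 0.0199 F [ 0.0148  1.7034 -1.4365] Ftool [ 1.4395  0.3404 -1.6665] ang 3.339 r 0.0854 zdir [ 0.1901 -0.9818 -0.0021] xdir [-0.0018  0.0018 -1.    ]
Z platform 0.1148 peak 43.7
```

View pics/c8.png

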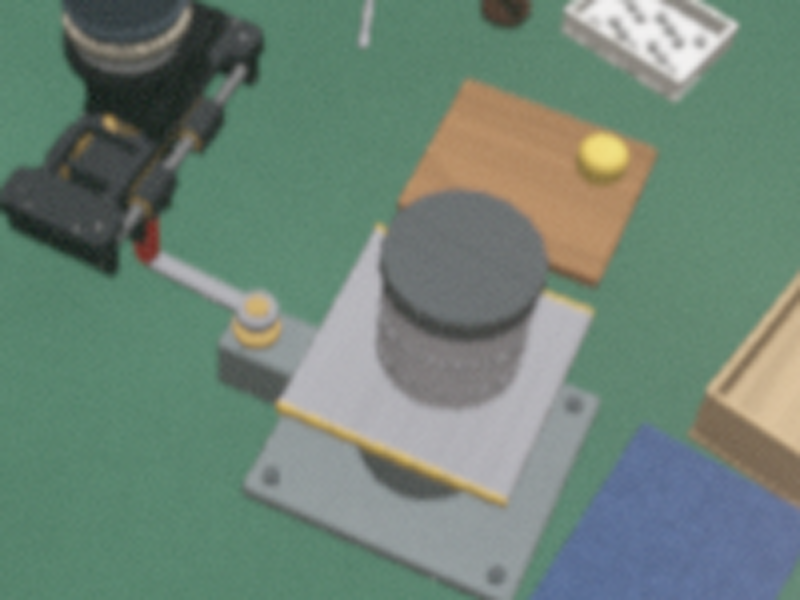

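Emit:
jog_arm(
  rows=[
    {"xyz": [0,0.08,-1.2],"twist": 0.12,"gripper": 0.54},
    {"xyz": [0,0.17,-1.7],"twist": 0.2,"gripper": 0.54},
    {"xyz": [0,0.17,-1.7],"twist": 0.2,"gripper": 0.54},
    {"xyz": [0,0.17,-1.7],"twist": 0.2,"gripper": 0.54},
    {"xyz": [0,0.17,-1.7],"twist": 0.2,"gripper": 0.54},
    {"xyz": [0,0.17,-1.7],"twist": 0.2,"gripper": 0.54},
    {"xyz": [0,0.17,-1.7],"twist": 0.2,"gripper": 0.54},
    {"xyz": [0,0.17,-1.7],"twist": 0.2,"gripper": 0.54},
  ],
)

```text
clock: 16.1
eef_pos: [0.4922, -0.0545, 0.0984]
ee_rot: [0.502, 0.498, -0.502, 0.497]
contact_force: [2.1, -3.1, -0.2]
finger_gap: 0.02
```

```bash
python3 -c "
from h import *
look();look('c9')
b=optics.camera('top'); cv2.imwrite('pics/top9.png',b[:,:,::-1])
b=b[110:260,195:375][:,:,::-1]; cv2.imwrite('pics/t9.png',cv2.resize(b,None,fx=4,fy=4,interpolation=cv2.INTER_CUBIC))"
```

```text
t 16.15 tcp [ 0.4921 -0.0544  0.0984] gap 0.0205 F [ 1.8384 -3.4911 -0.043 ] Ftool [0.036  1.8685 3.4752] ang 3.141 r 0.0849 zdir [-0.0086 -1.     -0.0014] xdir [-0.0011  0.0015 -1.    ]
Z platform 0.1116 peak 41.8
t 16.2 tcp [ 0.492  -0.0544  0.0984] gap 0.0199 F [ 1.5378 -2.0615  0.7029] Ftool [-0.7078  1.5548  2.047 ] ang 3.14 r 0.085 zdir [-0.0087 -1.     -0.0015] xdir [-0.0012  0.0015 -1.    ]
Z platform 0.1116 peak 41.7
```

View pics/c9.png

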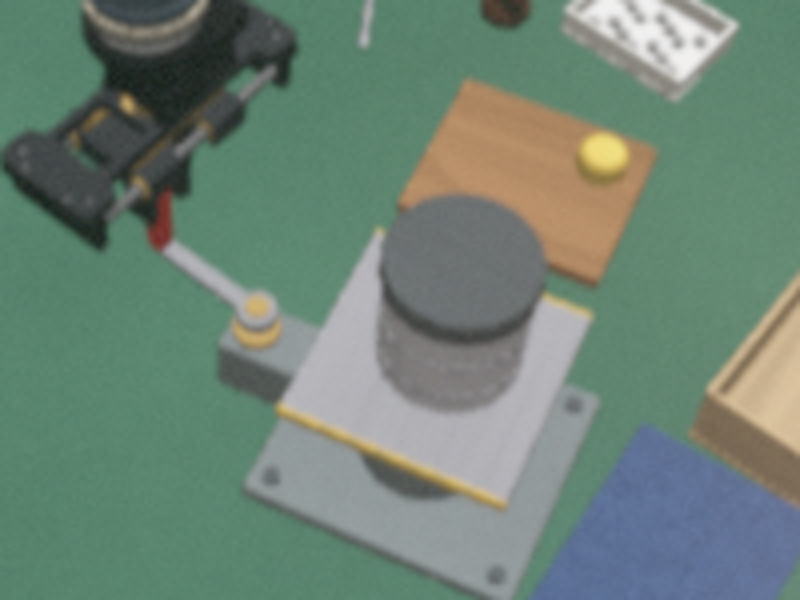

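View pics/t9.png

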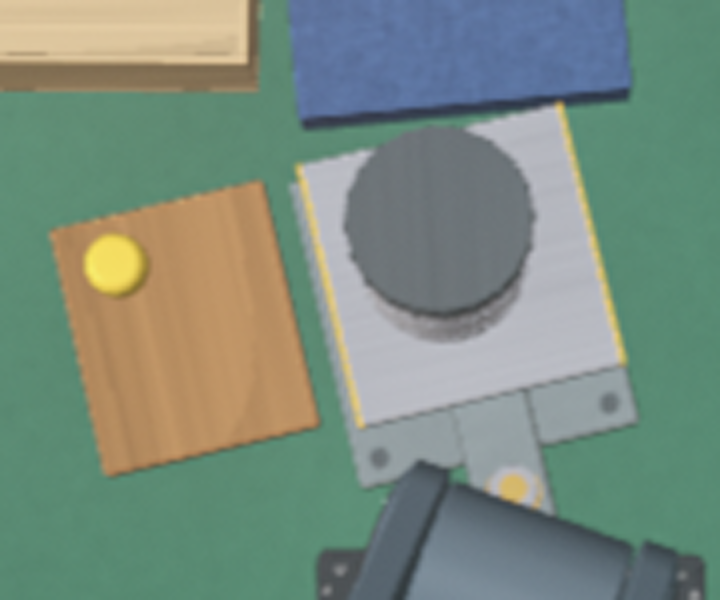

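```bash
cat > e.py <<'E'
from h import *
def edge(img,n,A,B,out,chan,w=5,N=40):
    """A,B world end points of predicted edge, out: world outward dir. returns mean perp pixel offset (along outward image normal) of max gradient"""
    offs=np.arange(-w,w+.01,.1);pr=[]
    pa,pb=proj(n,A),proj(n,B);d=(pb-pa)/np.linalg.norm(pb-pa);nn=np.array([-d[1],d[0]])
    o=proj(n,(A+B)/2+out*.01)-proj(n,(A+B)/2)
    if nn@o<0:nn=-nn
    for t in np.linspace(0,1,N):
        q=proj(n,A+(B-A)*t)+offs[:,None]*nn
        pr.append(cv2.remap(chan(img).astype(np.float32),q[:,0].astype(np.float32)[None],q[:,1].astype(np.float32)[None],cv2.INTER_CUBIC)[0])
    p=np.mean(pr,0);return offs,p,nn,(pa+pb)/2
E
python3 -c "
from e import *
st()
I={n:np.mean([optics.camera(n).astype(float) for _ in range(6)],0) for n in('scene','top')}
np.savez('avg9.npz',**I)
ex=np.r_[np.cos(YAW),np.sin(YAW),0];ey=np.r_[-np.sin(YAW),np.cos(YAW),0]
L=np.r_[.6615,.1268,.122];P=np.r_[.6988,-.0247,.1155]
rb=lambda a:a[:,:,0]-a[:,:,2]
rg=lambda a:a[:,:,0]-a[:,:,1]
for nm,C,h,u0,u1,ch,side in [('L+y',L,.07,-.05,.05,rg,1),('L+y60',L,.06,-.05,.05,rg,1),('P+y',P,.075,.045,.07,rb,1),('P-y',P,.075,-.065,.065,rb,-1)]:
  for n in I:
    A=C+ex*u0+ey*h*side;B=C+ex*u1+ey*h*side
    o,p,nn,m=edge(I[n],n,A,B,ey*side,ch)
    print(nm,n,'profile',p[::5].round(0).astype(int))
print('cam',-M['top']['extrinsics'][:3,:3].T@M['top']['extrinsics'][:3,3])
for n,c in (('scene',(330,200,430,275)),('top',(200,140,300,240))):
  x0,y0,x1,y1=c;cv2.imwrite(f'pics/z{n}.png',cv2.resize(I[n][y0:y1,x0:x1,::-1].astype(np.uint8),None,fx=6 if n=='top' else 8,fy=6 if n=='top' else 8,interpolation=cv2.INTER_NEAREST))
"
```

```text
t 16.25 tcp [ 0.492  -0.0544  0.0984] gap 0.02 F [ 2.0778 -1.799   1.0174] Ftool [-1.0227  2.092   1.7795] ang 3.14 r 0.085 zdir [-0.0086 -1.     -0.0015] xdir [-0.0012  0.0015 -1.    ]
L+y scene profile [ 34  32  26  14  -1 -17 -29 -36 -38 -39 -39 -39 -39 -39 -39 -39 -39 -39
 -39 -39 -39]
L+y top profile [ 29   9 -16 -37 -48 -50 -49 -48 -48 -48 -48 -48 -48 -48 -48 -48 -48 -48
 -48 -48 -48]
L+y60 scene profile [ 32  32  33  33  34  34  34  30  22   9  -8 -23 -33 -37 -39 -39 -39 -39
 -39 -39 -39]
L+y60 top profile [ 41  41  41  41  40  41  41  42  40  31  13 -11 -34 -47 -50 -49 -48 -48
 -48 -48 -48]
P+y scene profile [ -4  -4  -4  -4  -2   5  17  32  46  54  47  27   5 -10 -16 -17 -16 -16
 -15 -11  -5]
P+y top profile [ -9  -9  -9  -9 -10 -11 -10   1  26  56  72  64  37   6 -12 -17 -17 -18
 -20 -22 -23]
P-y scene profile [-5 -5 -5 -5 -5 -4  1 12 30 52 71 83 82 67 45 23  8 -1 -5 -7 -7]
P-y top profile [ -9 -10 -10 -11 -11  -3  16  43  70  77  52  10 -20 -30 -30 -28 -27 -27
 -27 -27 -27]
cam [ 0.433  -0.0494  1.334 ]
```

View pics/zscene.png

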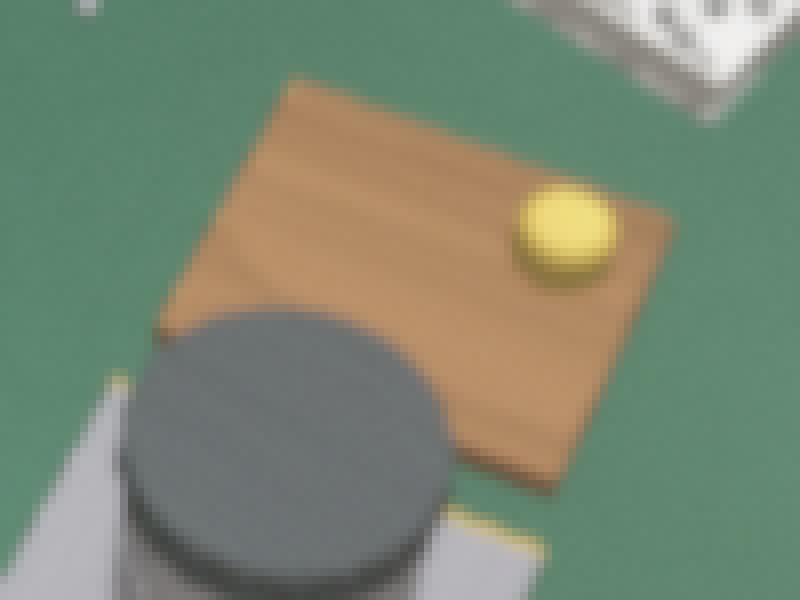

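View pics/ztop.png

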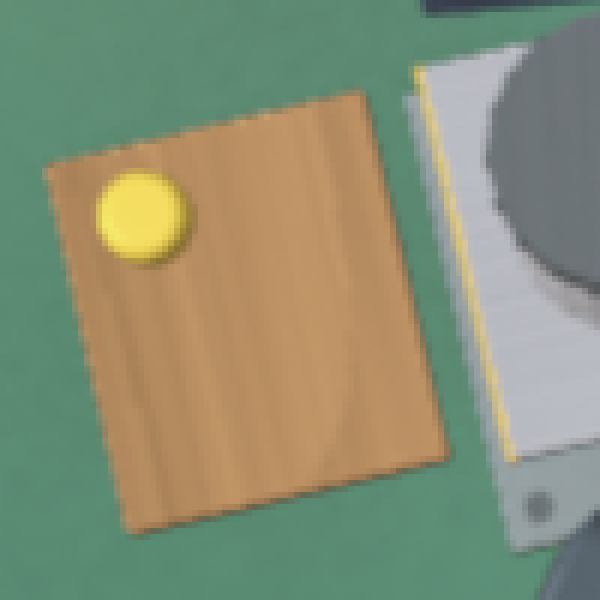

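```bash
cat >> e.py <<'E'
ex=np.r_[np.cos(YAW),np.sin(YAW),0];ey=np.r_[-np.sin(YAW),np.cos(YAW),0]
rb=lambda a:a[:,:,0]-a[:,:,2]
rg=lambda a:a[:,:,0]-a[:,:,1]
def outer(I,n,C,h,u0,u1,ch,side):
    A=C+ex*u0+ey*h*side;B=C+ex*u1+ey*h*side
    o,p,nn,m=edge(I[n],n,A,B,ey*side,ch,w=6)
    k=p.argmax(); 
    lo=p[min(k+15,len(p)-1):k+28].min() if k<len(p)-16 else p[-10:].mean()
    if ch is rg: hi=p[:15].mean();lo=p[-15:].mean();k=0
    else: hi=p[k]
    th=(hi+lo)/2; j=k+np.argmax(p[k:]<th); off=o[j-1]+(p[j-1]-th)/(p[j-1]-p[j])*.1
    return off,nn,(A+B)/2
def linez(I,C,h,us,ch,side):
    C=C.copy()
    for it in range(4):
        Am=[];b=[]
        for n in('scene','top'):
            off,nn,mid=outer(I,n,C,h,*us[n],ch,side)
            row=[(proj(n,mid+v*1e-3)-proj(n,mid))@nn/1e-3 for v in(ey,np.r_[0,0,1])]
            Am.append(row);b.append(off)
        d=np.linalg.solve(Am,b);C=C+ey*d[0]+np.r_[0,0,d[1]]
    return C,np.round(b,3)
E
python3 -c "
from e import *
I=dict(np.load('avg9.npz'))
I0={n:cv2.imread(f'pics/{n}0.png')[:,:,::-1].astype(float) for n in('scene','top')}
L=np.r_[.6615,.1268,.122];P=np.r_[.6988,-.0247,.1155]
for J in (I,I0):
  print('L',linez(J,L,.06,dict(scene=(-.06,.02),top=(-.06,.06)),rg,1))
print('P+y now',linez(I,P,.075,dict(scene=(.045,.068),top=(-.03,.068)),rb,1))
print('P-y now',linez(I,P,.075,dict(scene=(-.065,.065),top=(-.065,.065)),rb,-1))
P[2]=.197
print('P+y 0',linez(I0,P,.075,dict(scene=(.045,.068),top=(-.03,.068)),rb,1))
print('P-y 0',linez(I0,P,.075,dict(scene=(-.065,.065),top=(-.065,.065)),rb,-1))
"
```

```text
L (array([0.6612, 0.1278, 0.1197]), array([-0.   , -0.002]))
L (array([0.6613, 0.1277, 0.1208]), array([-0.001,  0.001]))
P+y now (array([ 0.6982, -0.0223,  0.1151]), array([-0.002, -0.   ]))
P-y now (array([ 0.6992, -0.0262,  0.1076]), array([0.013, 0.001]))
P+y 0 (array([ 0.6983, -0.0227,  0.1995]), array([-0., -0.]))
P-y 0 (array([ 0.6991, -0.0258,  0.1907]), array([ 0., -0.]))
```

Emit:
jog_arm(
  rows=[
    {"xyz": [0,0.02,-0.5],"twist": 0.06,"gripper": 0.54},
    {"xyz": [0,0.06,-1.0],"twist": 0.12,"gripper": 0.54},
    {"xyz": [0,0.14,-1.5],"twist": 0.18,"gripper": 0.54},
    {"xyz": [0,0.24,-2.0],"twist": 0.24,"gripper": 0.54},
    {"xyz": [0,0.35,-2.4],"twist": 0.29,"gripper": 0.54},
    {"xyz": [0,0.35,-2.4],"twist": 0.29,"gripper": 0.54},
    {"xyz": [0,0.35,-2.4],"twist": 0.29,"gripper": 0.54},
    {"xyz": [0,0.35,-2.4],"twist": 0.29,"gripper": 0.54},
  ],
)

```text
clock: 17.85
eef_pos: [0.4945, -0.03, 0.0982]
ee_rot: [-0.568, -0.422, 0.569, -0.419]
contact_force: [-0.4, -1.9, 0.5]
finger_gap: 0.0199
```

```bash
python3 -c "
from h import *
look()
s=[];
for i in range(6):
  a=optics.camera('top');q=readout.get_state();s.append(R.from_quat(q['ee_rot']).as_matrix().T@q['contact_force'])
print(np.mean(s,0),np.std(s,0))"
```

```text
t 17.9 tcp [ 0.4945 -0.03    0.0982] gap 0.02 F [-0.2062 -1.6174  1.1427] Ftool [-1.1458  0.2741  1.6051] ang 2.853 r 0.086 zdir [-0.2942 -0.9557 -0.0013] xdir [-0.0035  0.0024 -1.    ]
Z platform 0.1109 peak 30.6
[-0.7992 -0.4153  1.4703] [0.5644 0.4286 0.5015]
```

Emit:
jog_arm(
  rows=[
    {"xyz": [0,0.0,-0.2],"twist": 0.02,"gripper": 0.54},
    {"xyz": [0,0.01,-0.4],"twist": 0.04,"gripper": 0.54},
    {"xyz": [0,0.02,-0.6],"twist": 0.06,"gripper": 0.54},
    {"xyz": [0,0.03,-0.8],"twist": 0.08,"gripper": 0.54},
    {"xyz": [0,0.03,-0.8],"twist": 0.08,"gripper": 0.54},
    {"xyz": [0,0.03,-0.8],"twist": 0.08,"gripper": 0.54},
    {"xyz": [0,0.03,-0.8],"twist": 0.08,"gripper": 0.54},
    {"xyz": [0,0.03,-0.8],"twist": 0.08,"gripper": 0.54},
  ],
)

```text
clock: 19.2
eef_pos: [0.4974, -0.0226, 0.0982]
ee_rot: [-0.585, -0.398, 0.586, -0.396]
contact_force: [-2.0, -2.8, 1.4]
finger_gap: 0.0201
```

```bash
cat >> h.py <<'E'
def force(k=5):
    s=[]
    for i in range(k):
        optics.camera('top');q=readout.get_state();s.append(R.from_quat(q['ee_rot']).as_matrix().T@q['contact_force'])
    print("Ftool mean",np.mean(s,0))
E
python3 -c "
from h import *
st();force()"
```

```text
t 19.2 tcp [ 0.4974 -0.0226  0.0982] gap 0.0201 F [-1.9813 -2.8089  1.365 ] Ftool [-1.3648 -0.8073  3.3413] ang 2.761 r 0.0858 zdir [-0.3698 -0.9291 -0.0008] xdir [-0.0031  0.0021 -1.    ]
Ftool mean [-0.5289 -0.4549  3.7074]
```

Emit:
jog_arm(
  rows=[
    {"xyz": [0,0,-0.1],"twist": 0.01,"gripper": 0.54},
    {"xyz": [0,0,-0.2],"twist": 0.02,"gripper": 0.54},
    {"xyz": [0,0,-0.3],"twist": 0.03,"gripper": 0.54},
    {"xyz": [0,0,-0.3],"twist": 0.03,"gripper": 0.54},
    {"xyz": [0,0,-0.3],"twist": 0.03,"gripper": 0.54},
    {"xyz": [0,0,-0.3],"twist": 0.03,"gripper": 0.54},
    {"xyz": [0,0,-0.3],"twist": 0.03,"gripper": 0.54},
    {"xyz": [0,0,-0.3],"twist": 0.03,"gripper": 0.54},
  ],
)

```text
clock: 20.45
eef_pos: [0.4983, -0.0206, 0.0982]
ee_rot: [-0.59, -0.389, 0.592, -0.387]
contact_force: [-2.7, -5.8, 1.5]
finger_gap: 0.0203
```

```bash
python3 -c "
from h import *
st();force()"
```

```text
t 20.45 tcp [ 0.4983 -0.0206  0.0982] gap 0.0203 F [-2.7229 -5.8381  1.4779] Ftool [-1.4723 -0.186   6.4405] ang 2.734 r 0.0857 zdir [-0.3971 -0.9178  0.0008] xdir [-0.0036  0.0007 -1.    ]
Ftool mean [-0.7525  0.1785  6.6505]
```

Emit:
jog_arm(
  rows=[
    {"xyz": [0,0,-0.15],"twist": 0.01,"gripper": 0.54},
    {"xyz": [0,0,-0.3],"twist": 0.02,"gripper": 0.54},
    {"xyz": [0,0.01,-0.4],"twist": 0.03,"gripper": 0.54},
    {"xyz": [0,0.01,-0.5],"twist": 0.04,"gripper": 0.54},
    {"xyz": [0,0.01,-0.5],"twist": 0.04,"gripper": 0.54},
    {"xyz": [0,0.01,-0.5],"twist": 0.04,"gripper": 0.54},
    {"xyz": [0,0.01,-0.5],"twist": 0.04,"gripper": 0.54},
    {"xyz": [0,0.01,-0.5],"twist": 0.04,"gripper": 0.54},
  ],
)

```text
clock: 21.7
eef_pos: [0.4995, -0.0179, 0.0981]
ee_rot: [-0.596, -0.377, 0.601, -0.376]
contact_force: [-4.6, -11.1, 0.7]
finger_gap: 0.0202
```

```bash
python3 -c "
from h import *
look();force()"
```

```text
t 21.75 tcp [ 0.4995 -0.0179  0.0981] gap 0.02 F [-3.6031 -9.9486  1.1185] Ftool [-1.0724  1.0463 10.5339] ang 2.701 r 0.0857 zdir [-0.4322 -0.9018  0.0048] xdir [-0.0057 -0.0025 -1.    ]
Z platform 0.1124 peak 35.7
Ftool mean [-1.1679  0.3864 11.4522]
```

Emit:
jog_arm(
  rows=[
    {"xyz": [0,0,-0.2],"twist": 0.01,"gripper": 0.54},
    {"xyz": [0,0,-0.2],"twist": 0.01,"gripper": 0.54},
    {"xyz": [0,0,-0.2],"twist": 0.01,"gripper": 0.54},
    {"xyz": [0,0,-0.2],"twist": 0.01,"gripper": 0.54},
    {"xyz": [0,0,-0.2],"twist": 0.01,"gripper": 0.54},
    {"xyz": [0,0,-0.2],"twist": 0.01,"gripper": 0.54},
    {"xyz": [0,0,-0.2],"twist": 0.01,"gripper": 0.54},
    {"xyz": [0,0,-0.2],"twist": 0.01,"gripper": 0.54},
  ],
)

```text
clock: 23.0
eef_pos: [0.4995, -0.018, 0.098]
ee_rot: [-0.597, -0.374, 0.603, -0.375]
contact_force: [-3.6, -9.8, 1.4]
finger_gap: 0.0202
```

```bash
python3 -c "
from h import *
look();force()"
```

```text
t 23.05 tcp [ 0.4995 -0.0181  0.098 ] gap 0.02 F [ -2.7096 -10.6029   2.0467] Ftool [-1.9626  2.2216 10.7315] ang 2.702 r 0.0857 zdir [-0.4398 -0.898   0.0087] xdir [-0.0078 -0.0059 -1.    ]
Z platform 0.1124 peak 35.5
Ftool mean [-1.3184  0.7431 10.9407]
```

Emit:
jog_arm(
  rows=[
    {"xyz": [0,0,0],"twist": 0,"gripper": 0.4},
    {"xyz": [0,0,0.3],"twist": 0,"gripper": 0.2},
    {"xyz": [0,0,0.5],"twist": 0,"gripper": 0},
    {"xyz": [0,0,0.6],"twist": 0,"gripper": -0.2},
    {"xyz": [0,0,0.6],"twist": 0,"gripper": -0.2},
    {"xyz": [-2,0,0.6],"twist": 0,"gripper": -0.2},
    {"xyz": [-5,0,0.6],"twist": 0,"gripper": -0.2},
    {"xyz": [-9,0,0.6],"twist": 0,"gripper": -0.2},
  ],
)

```text
clock: 24.3
eef_pos: [0.4967, -0.0223, 0.1882]
ee_rot: [-0.596, -0.375, 0.604, -0.374]
contact_force: [-0.0, 0.5, 0.1]
finger_gap: 0.0521
```

Emit:
jog_arm(
  rows=[
    {"xyz": [-3,-1,0],"twist": 0,"gripper": -0.2},
    {"xyz": [-4,-3,0],"twist": 0,"gripper": -0.2},
    {"xyz": [-4,-5,0],"twist": 0,"gripper": -0.2},
    {"xyz": [-4,-6,0],"twist": 0,"gripper": -0.2},
    {"xyz": [-4,-6,0],"twist": 0,"gripper": -0.2},
    {"xyz": [-4,-6,0],"twist": 0,"gripper": -0.2},
    {"xyz": [-4,-6,0],"twist": 0,"gripper": -0.2},
    {"xyz": [-4,-6,0],"twist": 0,"gripper": -0.2},
  ],
)

```text
clock: 25.3
eef_pos: [0.4436, 0.004, 0.2285]
ee_rot: [-0.596, -0.375, 0.604, -0.374]
contact_force: [-0.5, -0.8, -0.3]
finger_gap: 0.0522
```

```bash
python3 -c "
from e import *
look('c10')
I={n:np.mean([optics.camera(n).astype(float) for _ in range(8)],0) for n in('scene','top')}
b=I['top'][110:290,195:375][:,:,::-1].astype(np.uint8);cv2.imwrite('pics/t10.png',cv2.resize(b,(600,600),interpolation=cv2.INTER_CUBIC))
L=np.r_[.6615,.1268,.122];P=np.r_[.6988,-.0247,.1155]
print('L',linez(I,L,.06,dict(scene=(-.06,.02),top=(-.06,.06)),rg,1))
print('P+y',linez(I,P,.075,dict(scene=(.045,.068),top=(-.03,.068)),rb,1))
print('P-y',linez(I,P,.075,dict(scene=(-.065,.065),top=(-.065,.065)),rb,-1))
"
```

```text
t 25.35 tcp [0.4435 0.004  0.2285] gap 0.0521 F [-0.3124 -0.0237  0.421 ] Ftool [-0.4176 -0.2731  0.1625] ang 2.728 r 0.1458 zdir [-0.44   -0.898   0.0088] xdir [-0.0103 -0.0048 -0.9999]
Z platform 0.1124 peak 35.8
L (array([0.6612, 0.1278, 0.1198]), array([-0., -0.]))
P+y (array([ 0.6982, -0.0224,  0.1151]), array([0.001, 0.001]))
P-y (array([ 0.6991, -0.0259,  0.1087]), array([0.001, 0.001]))
```

View pics/c10.png

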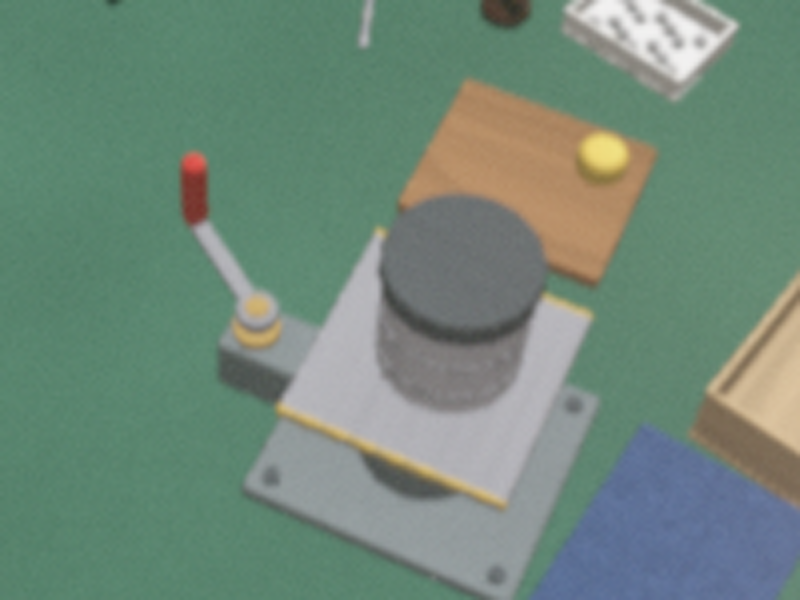

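View pics/t10.png

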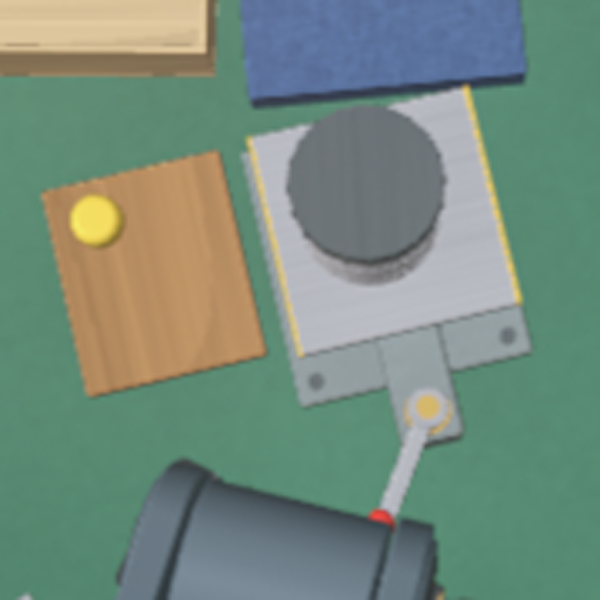

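The averaged views show the platform standing still, about 5 mm below the ledge. The handle is free at shut (red grip at (195,188) in the scene crop) and the tin is upright in place. Handing in.

```bash
python3 -c "
from plant import order
print(order.close_job())"
```

```text
the job is handed in; nothing more can be done
None
```

I lowered the platform, shut the valve and let go of the handle, then handed the job in at about 26 s of the 64 s allowed. By my last measurement the platform stands about 5 mm below the ledge, inside the 8 mm limit. No verdict was reported.

- **Descent:** I opened the valve with the fingers loosely around the grip. The platform sank at about 1.5–1.7 cm/s as seen in the pictures. I stopped it once about 12 mm high to re-measure.
- **Overshoot:** On reopening, the platform stuck and then let go suddenly. It passed the level I aimed for before I could turn the valve back, and it can't be raised again.
- **Shutting:** I pressed the handle against its stop with about 11 N for more than a second. The highest reading I saw was about 12 N.
- **Last checks:** The platform did not move between the last pictures. The tin was upright and in place, and the things near the lift had not visibly shifted; I did not look again at the punch or the spare tin. The arm was clear of everything.
- **Where measurements disagreed:** Different ways of measuring put the platform between about 4 and 8 mm below the ledge. The most careful one, comparing matching edges in averaged pictures, gave 4.7 mm. The height should pass, but the margin is small.

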